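# Lock a plaster mould in its clamp with the headed pin

### The job

Close the mould clamp ready for casting: push its raised bar down until it is fully home on the mould, with the lug at its end between the two cheeks of the fork, then fetch the headed pin from its wooden rest and push it, tip first from the robot's side, through fork and lug until its collar seats against the near cheek. Leave the pin in place and the bar down, and do not disturb the bowl, the clay bell or the spatula.

Things in the scene. Friction and masses are not known exactly. Their poses are not given: they have to be found in the camera images.
- clamp: Mould clamp, fixed to the table: plywood board 200 (x) x 310 (y) x 12 mm with a two-part plaster mould (160 x 150 mm, top at z = 72), a steel hinge bracket at its +y end and a steel fork at its -y end. Origin: centre of the board's underside; z up; x is the way the pin is pushed (away from the robot), y runs from fork to hinge. With the bar down nothing on it is higher than 123 mm.
- fork_mouth (a point): Centre of the hole in the fork's near cheek, on its outer face: x = -22, y = -110, z = 105 mm in the clamp's frame; axes as the clamp's. The pin goes in here along +x. The fork is two upright cheeks 10 mm thick (x), 36 mm wide (y), 24 mm apart, with 15 mm holes on one level axis along x; the far cheek's outer face is 44 mm beyond this point.
- bar_hinge (a point): Point on the bar's hinge axis, which lies along the clamp's x (x = 0, y = +110, z = 105 mm in the clamp's frame).
- bar (a joint): Angle of the clamp's steel bar, rad: 0 = fully down, level, against its stop, lug and fork holes in line; positive = its fork end raised (starts at about 0.45 to 0.85). The hinge is stiff: the bar stays where it is left. A rubber foot under the bar meets the mould at 0.
- press_point (a point): Middle of the bar's flat top, 170 mm from the hinge axis along the bar and 8 mm above its centre line: a place to push it down, which takes a few newtons. Moves with the bar. The bar is 30 mm wide, 16 mm thick, centred on the hinge axis; at its end a lug 16 mm thick (x), 32 mm square, has a 16 mm hole 220 mm from the hinge axis.
- pin: Loose headed pin, about 90 g, 100 mm long, lying level in its rest. Origin: centre of the collar's seating face; x points along the shank to the tip. Steel shank 12 mm thick from x = 0 to 62, the last 8 mm tapered to 6; steel collar 26 mm across, x = -6 to 0; round black grip 18 mm thick, x = -38 to -6, to hold or push. Seated, its origin is at fork_mouth, its x along the clamp's x.
- rest: Wooden rest for the pin, fixed to the table: base 70 x 50 x 12 mm with two notched uprights 32 mm wide, 54 mm high. Origin: centre of its underside. The pin lies along its x in the notches, pin axis 50 mm above the table, collar and grip hanging out freely at its -x end (pin origin at x = -30 mm).
- bowl: Loose terracotta bowl, 110 mm across, 50 mm high; a bystander. Origin: centre of its underside.
- bell: Loose clay bell figure, 68 mm across, 86 mm high; a bystander. Origin: centre of its underside.
- spatula: Loose spatula, 200 mm long, lying on the table; a bystander. Origin: its middle, underside.
- pin_tip (a point): Centre of the pin's tip, 62 mm from the pin's origin along its x.
There are look-alikes about, which are no part of the job. There is more than one size of the pin; the one meant has the size given above.

How it is judged (in metres and radians):
On the way, in this order (a step that is already met when the one before it is completed fails the run):
1. the bar is fully down (within 0.025 rad of its stop) while the pin is still outside the fork (value of joint bar below 0.025 rad and distance between pin_tip and fork_mouth above 0.03 m), for 0.2 s.
2. the pin is through fork and lug from the robot's side, its collar within 4 mm of the near cheek (x of pin in the frame of fork_mouth between -0.004 and 0.004 m and y of pin in the frame of fork_mouth between -0.004 and 0.004 m and z of pin in the frame of fork_mouth between -0.004 and 0.004 m and angle between the x axis of pin and the x axis of clamp, either way round below 0.12 rad and x of pin_tip in the frame of fork_mouth above 0.05 m), for 0.2 s.
At the end, for the whole second after the job is handed in: Bar within 0.025 rad of its stop; pin through cheeks and lug, tip on the far side, collar face within 4 mm of the near cheek's face and of the hole's centre (each axis), axis within 0.12 rad of the hole's; released, at rest; bowl, bell and spatula within 30 mm of their places (all of step 2 and value of joint bar below 0.025 rad and linear speed of pin below 0.02 m/s); the robot touches nothing.
It fails at once if the bowl, the bell or the spatula is pushed more than 30 mm from its place (distance of any of bowl, bell, spatula from where it was at the start of the episode above 0.03 m).
It also fails if it takes over 66 s, if anything falls off the work surface, if the arm or the gripper's body presses on something with over 40 N, if the wrist force passes 120 N, or if a joint passes its speed limit or range.

### The arm

A 6-joint arm with a two-finger parallel gripper is mounted at the origin on the work surface. World frame = base frame: x ahead of the robot, y to its left, z up, the work surface at z = 0. Lengths are in m, angles in degrees, forces in N, time in s.
With the tool pointing down it reaches from about 0.35 to 0.875 m from the base axis. Payload 4.2 kg.
Tool frame: the origin (TCP) lies midway between the tips of the shut fingers; the grasp point (between the pads) lies 19 mm behind it; z points along the fingers, y is the direction in which the jaws open and shut (so a half turn about z gives the same grasp; the last joint's range is limited). The gripper opens to 87 mm and grips with 3 to 60 N. Pads are 19 mm wide; open, the fingers measure 117 mm over their backs; the gripper's body (75 mm by 190 mm) begins 51 mm behind the grasp point.
Start: joints at [86.379, 22.042, 0.453, 0, -68.411, -14.817], TCP at [0.198, 0.593, 0.223] pointing down, gripper open.
Joint ranges: [-179.83, 179.83], [-69.29, 118.12], [-61.27, 80.66], [-181.25, 117.63], [-171.15, -9.14], [-177.46, 177.46]. Speed limits (degrees/s): [159.86, 159.86, 180, 180, 180, 180].

### API

Orientations are given as a 3x3 rotation matrix whose columns are the frame's x, y, z axes.
In Python, from station import r gives the robot as it stands.
- The arm moves only by the tool carry_out, never from a script. Its argument "steps" is a list of rows, each a list of 2 entries, a list of its own where there are three numbers: the shift along the tool's x, y, z in cm, then the turn about the tool's z in degrees. In form: [[[x, y, z], twist], ...]. A call has 1 to 20 rows; each row is the pose to reach, as a shift and turn from the pose measured when the call began, along the tool's axes at that moment; what a row does not reach only later rows make up. A row lasts 1/10 s, in which the tool goes at most 50 mm and 8.59 degrees, less where a joint would pass 70% of its speed; a pose out of reach is approached as far as the arm can. A call with a gripper value outside its range is refused whole. "gripper" is the gripper's target within -1 to 1 (fully open at 1, half-way at 0, shut at -1), set as the call begins (left out, the last holds). The fingers move at their own pace and stop on an object; the grip force is fixed at half the most. Time passes only in rows, so rows that repeat a pose let the fingers close. It gives the time, the measured TCP pose, the force and the opening at its end, in the units of the state.
- r.sense(): the state, without advancing time (a new reading comes with each control period).
- r.capture(name): name is "side" or "top"; returns the picture (480x640x3 uint8, red, green, blue); there is no depth.
- r.calibration(name): a dict with "camera_matrix" (3x3 intrinsics, pixels), "world_from_camera" (4x4, takes a point from camera to world coordinates). Camera axes: x right, y up, looking along -z (the intrinsics and any distortion apply to the point x, -y, -z); pixel columns grow to the right and rows downward; lengths in m; the calibration is good to about 2 mm. A picture is of the moment at which its call begins. calibration takes no time and is no camera call.
- r.finish_job(): hands the job in, once; it reports no verdict.
Trained networks look in the newest picture that a camera, given by its name, has taken for a name from the list of things; names that differ only in an ending like _2 or _b are one class to them, and where a whole thing is asked for, a point or a joint stands for the part that bears it (a point fixed in the world has none). Each returns a list of dicts, best first, with "confidence" (0 to 1); they miss things now and then, are a little off and sometimes report something else, mostly with a low value. They report only what shows in the picture. A call takes as long as a camera call. They do not tell look-alikes from the thing itself.
- r.cut_out(camera, target): "pixels" (480x640 bool, what is visible of it).
- r.place_of(camera, target): "centre" ([x, y, z] in m, in world coordinates, good to about 4 mm: a listed point, or the origin of a listed thing).
The state is a dict: "time_s": time; "joints": joint angles; "joint_velocities": joint speeds; "effort": joint torques, N m; "tcp_pos": TCP position; "ee_rot": TCP orientation; "wrist_force": force on the tool from outside, world axes, zero at the start; "moment": the same for the moment, N m; "gripper_width": opening from 0.0 (shut) to 1.0 (fully open).
Only numpy, scipy, OpenCV 4.12 (cv2) and the standard library are available. Lean on these libraries where they do the work, as an engineer would, in place of code of your own. Each camera call takes 0.05 s, during which the arm holds its last target. There are 200 camera calls.

## Working session

There is one attempt and no reset: what is moved stays moved. The work goes in short steps, Python scripts to look and compute and a tool call to move; the robot and the scene stay as the last step left them, time stands still between calls to the robot, and variables do not carry over. Pictures are saved under pics/ and viewed, about 8 in all and at most 12, crops included, and the job is handed in when it is done.

Besides the shell and the picture viewer there is one more tool, called as name(argument=value, ...) on one line, values as JSON. carry_out: Moves the arm, as the interface text tells. Its arguments: {"type":"object","properties":{"steps":{"type":"array","items":{"type":"array"}},"gripper":{"type":"number"}},"required":["steps"]}

```bash
mkdir -p pics; ls; cat > h.py <<'E'
import numpy as np, cv2
from station import r
def save(c,n):
    im=r.capture(c); cv2.imwrite('pics/'+n,im[:,:,::-1]); return im
def proj(c,P):
    k=r.calibration(c); T=np.linalg.inv(np.array(k['world_from_camera'])); p=T[:3,:3]@np.array(P)+T[:3,3]
    q=np.array(k['camera_matrix'])@[p[0],-p[1],-p[2]]; return q[:2]/q[2]
def ray(c,uv):
    k=r.calibration(c); T=np.array(k['world_from_camera']); d=np.linalg.inv(np.array(k['camera_matrix']))@[uv[0],uv[1],1]
    return T[:3,3],T[:3,:3]@np.array([d[0],-d[1],-d[2]])
def atz(c,uv,z):
    o,d=ray(c,uv); return o+d*(z-o[2])/d[2]
E
python3 - <<'E'
from h import *
np.set_printoptions(precision=4,suppress=True)
a=save('top','t0.png');b=save('side','s0.png')
cv2.imwrite('pics/both.png',cv2.resize(np.hstack([a,b]),(800,300))[:,:,::-1])
for c in ('top','side'):
    print(c,r.calibration(c))
    for t in ['clamp','fork_mouth','bar_hinge','press_point','pin','pin_tip','rest','bowl','bell','spatula']:
        for d in r.place_of(c,t)[:3]: print(t,round(d['confidence'],2),np.array(d['centre']),proj(c,d['centre']).round())
s=r.sense();print(s)
E
```

```text
pics
top {'camera_matrix': array([[520.2627,   0.    , 324.468 ],
       [  0.    , 520.2627, 241.3413],
       [  0.    ,   0.    ,   1.    ]]), 'world_from_camera': array([[ 0.0781,  0.9738, -0.2137,  0.255 ],
       [-0.9969,  0.0765, -0.0157, -0.0752],
       [ 0.001 ,  0.2142,  0.9768,  1.355 ],
       [ 0.    ,  0.    ,  0.    ,  1.    ]])}
clamp 0.53 [0.565  0.142  0.1059] [246. 221.]
fork_mouth 0.56 [ 0.6061 -0.0805  0.1063] [337. 212.]
bar_hinge 0.68 [0.5618 0.1402 0.1044] [247. 222.]
press_point 0.6 [ 0.6058 -0.0009  0.1917] [304. 199.]
pin 0.64 [ 0.4411 -0.5285  0.0168] [505. 296.]
pin 0.56 [ 0.4231 -0.3654  0.0463] [444. 296.]
pin_tip 0.9 [ 0.5052 -0.475   0.0087] [484. 270.]
pin_tip 0.69 [ 0.4827 -0.3955  0.0504] [457. 274.]
rest 0.88 [ 0.4547 -0.3778 -0.0048] [445. 287.]
bowl 0.74 [0.4809 0.3825 0.0008] [158. 255.]
bowl 0.21 [ 0.4826 -0.3908  0.0527] [455. 274.]
spatula 0.67 [ 0.6399 -0.3761  0.0045] [447. 218.]
side {'camera_matrix': array([[612.5517,   0.    , 316.1054],
       [  0.    , 612.5517, 241.291 ],
       [  0.    ,   0.    ,   1.    ]]), 'world_from_camera
[... 785 characters left out ...]
bell 0.64 [ 0.6363  0.4083 -0.0014] [245. 157.]
bell 0.23 [ 0.4519 -0.3783 -0.0023] [374. 378.]
spatula 0.91 [ 0.6429 -0.3783  0.003 ] [442. 331.]
{'time_s': 1.1, 'joints': array([ 86.3792,  22.0435,   0.4532,   0.0004, -68.4128, -14.815 ]), 'joint_velocities': array([-0.0011, -0.0689, -0.122 ,  0.0792,  0.0616,  0.0519]), 'effort': array([ -0.0013, -39.0481,  18.7627,   4.2247,   0.0155,  -0.    ]), 'tcp_pos': array([0.1976, 0.5929, 0.2225]), 'ee_rot': array([[ 0.9487, -0.3162,  0.    ],
       [-0.3162, -0.9487, -0.0001],
       [ 0.    ,  0.0001, -1.    ]]), 'wrist_force': array([-0.7006,  0.0212, -0.3038]), 'moment': array([-0.0413,  0.0255,  0.0078]), 'gripper_width': 1.000862006439473}
```

View pics/s0.png

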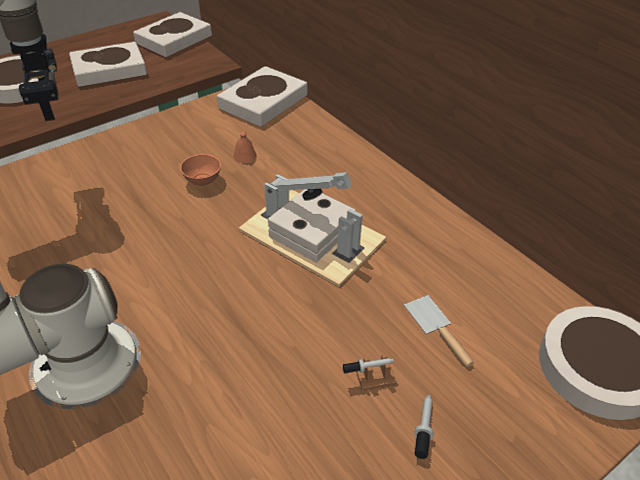

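View pics/t0.png

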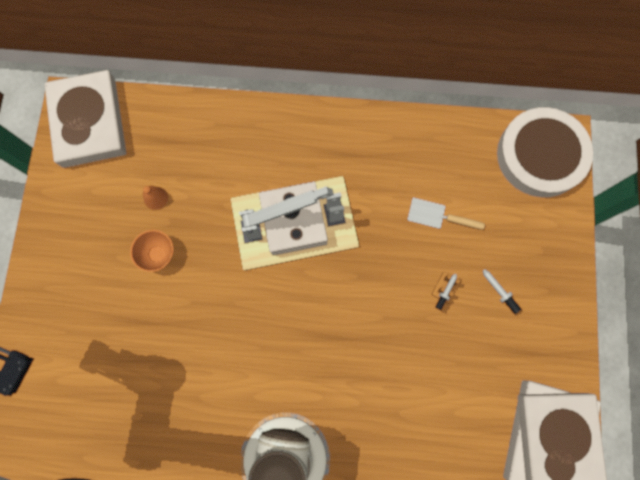

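The side view shows the pin in its rest, grip at about (352,367) and tip at about (393,362). The larger look-alike lies on the table at about (425,425). The bar is raised between hinge (275,186) and lug (342,182), and the fork is at (350,235). The top view agrees: rest pin at (447,292), look-alike at (503,292), fork at (335,212). The clamp yaw is about 16°. First I'll press the bar down with the fingers shut.

carry_out(steps=[[[0, 0, -5], 0], [[58.2, 44.6, -6], 7.6], [[58.2, 44.6, -6], 7.6], [[58.2, 44.6, -6], 7.6], [[58.2, 44.6, -6], 7.6], [[58.2, 44.6, -6], 7.6], [[58.2, 44.6, -6], 7.6], [[58.2, 44.6, -6], 7.6], [[58.2, 44.6, -6], 7.6], [[58.2, 44.6, -6], 7.6], [[58.2, 44.6, -6], 7.6], [[58.2, 44.6, -6], 7.6], [[58.2, 44.6, -6], 7.6], [[58.2, 44.6, -6], 7.6], [[58.2, 44.6, -6], 7.6], [[58.2, 44.6, -6], 7.6], [[58.2, 44.6, -6], 7.6], [[58.2, 44.6, -6], 7.6]], gripper=-1)

```text
time_s: 2.9
tcp_pos: [0.6087, -0.0149, 0.282]
ee_rot: [[0.898, -0.441, -0.001], [-0.441, -0.898, 0.0], [-0.001, 0.0, -1.0]]
wrist_force: [-0.2, 0.4, 0.9]
gripper_width: 0.005
```

carry_out(steps=[[[0, 0, 4], 0], [[0, 0, 8], 0], [[0, 0, 9.5], 0], [[0, 0, 11], 0], [[0, 0, 12.5], 0], [[0, 0, 14], 0], [[0, 0, 15], 0], [[0, 0, 16], 0], [[0, 0, 16.5], 0], [[0, 0, 16.5], 0]])

```text
time_s: 3.9
tcp_pos: [0.608, -0.0145, 0.1162]
ee_rot: [[0.898, -0.44, -0.002], [-0.44, -0.898, 0.0], [-0.002, 0.001, -1.0]]
wrist_force: [-0.1, -0.2, 0.1]
gripper_width: 0.003
```

carry_out(steps=[[[0, 0, 0.3], 0], [[0, 0, 0.6], 0], [[0, 0, 0.8], 0], [[0, 0, 0.8], 0]])

```text
time_s: 4.3
tcp_pos: [0.6083, -0.0144, 0.1133]
ee_rot: [[0.899, -0.439, -0.0], [-0.439, -0.899, -0.001], [0.0, 0.001, -1.0]]
wrist_force: [-6.7, 1.4, 20.5]
gripper_width: 0.0
```

```bash
python3 - <<'E'
from h import *
a=save('side','s1.png');print(r.sense()['wrist_force'])
cv2.imwrite('pics/s1c.png',cv2.resize(a[130:310,220:420],None,fx=3,fy=3,interpolation=2)[:,:,::-1])
for d in r.place_of('side','press_point')[:2]: print(d)
E
```

```text
[-7.52022379  1.66312924 20.52069144]
{'centre': [0.6114, -0.0239, 0.1095], 'confidence': 0.57}
```

View pics/s1c.png

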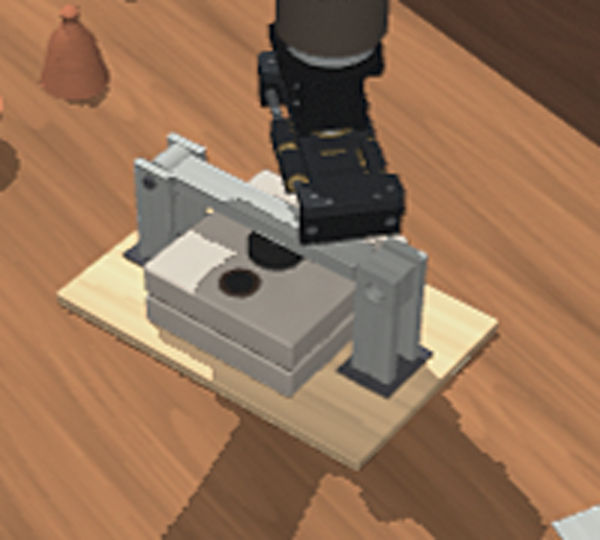

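The bar is level in the fork. The fingers stop at z = 0.113 with 20 N, and the near cheek's hole shows at crop (374,292), which is full-image pixel (344.7,227.3). I'll raise the arm and then measure the pin and fork.

carry_out(steps=[[[0, 0, -5], 0], [[0, 0, -10], 0], [[0, 0, -13], 0], [[-11, 34, -13], 0], [[-11, 34, -13], 0], [[-11, 34, -13], 0], [[-11, 34, -13], 0], [[-11, 34, -13], 0], [[-11, 34, -13], 0], [[-11, 34, -13], 0], [[-11, 34, -13], 0], [[-11, 34, -13], 0]], gripper=0.2)

```text
time_s: 5.6
tcp_pos: [0.359, -0.2723, 0.2434]
ee_rot: [[0.897, -0.442, 0.001], [-0.442, -0.897, -0.0], [0.001, -0.0, -1.0]]
wrist_force: [1.1, 0.0, -0.1]
gripper_width: 0.598
```

```bash
python3 - <<'E'
from h import *
np.set_printoptions(precision=4,suppress=True)
print(r.sense()['tcp_pos'],r.sense()['wrist_force'])
a=save('side','s2.png');b=save('top','t2.png')
print('hole ray z.105',atz('side',(344.7,227.3),.105))
for c in ('side','top'):
    for t in ['pin','pin_tip','rest','fork_mouth','bar_hinge','press_point']:
        for d in r.place_of(c,t)[:2]: print(c,t,round(d['confidence'],2),np.array(d['centre']),proj(c,d['centre']).round())
p=a[340:410,325:415];q=b[265:320,420:480];f=a[180:260,255:375]
z=lambda m,s:cv2.resize(m,s,interpolation=2)
cv2.imwrite('pics/c2.png',np.hstack([z(p,(450,350)),z(q,(330,350))])[:,:,::-1])
E
```

```text
[ 0.359  -0.2723  0.2434] [ 1.1078  0.008  -0.066 ]
hole ray z.105 [ 0.6067 -0.0828  0.105 ]
side pin 0.76 [ 0.4426 -0.5321  0.0186] [425. 432.]
side pin 0.6 [ 0.4197 -0.3674  0.0509] [359. 367.]
side pin_tip 0.84 [ 0.4832 -0.3905  0.0468] [392. 360.]
side pin_tip 0.81 [ 0.5081 -0.4762  0.0046] [428. 396.]
side rest 0.72 [ 0.4554 -0.3777 -0.0015] [375. 376.]
side fork_mouth 0.79 [ 0.6018 -0.0837  0.1047] [343. 228.]
side bar_hinge 0.66 [0.5647 0.1368 0.1011] [276. 186.]
side press_point 0.62 [ 0.6109 -0.0256  0.1112] [331. 211.]
side press_point 0.24 [0.5951 0.0267 0.0004] [312. 236.]
top pin 0.62 [ 0.4406 -0.5248  0.0194] [504. 296.]
top pin_tip 0.8 [ 0.5051 -0.4751  0.007 ] [483. 270.]
top pin_tip 0.26 [ 0.6399 -0.3764  0.0025] [447. 218.]
top fork_mouth 0.97 [ 0.6071 -0.0802  0.1061] [337. 211.]
top bar_hinge 0.94 [0.5626 0.1383 0.1054] [248. 222.]
top press_point 0.65 [ 0.612  -0.0228  0.1092] [314. 207.]
```

View pics/c2.png

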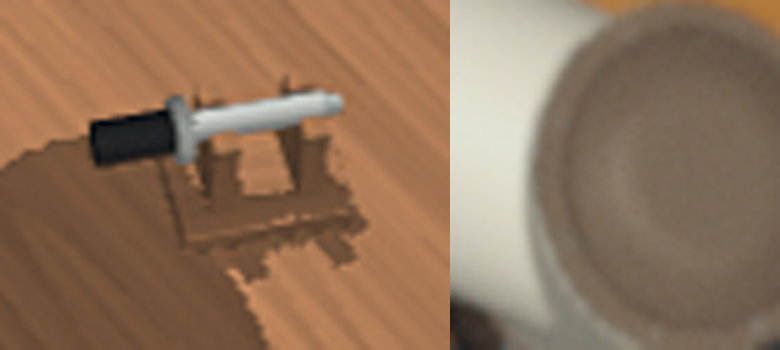

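The side crop shows the pin in the rest: grip end at (343.6,368.6), collar front at (363,366), tip at (393.4,360.6). The arm hides the rest in the top view.

```bash
python3 - <<'E'
from h import *
np.set_printoptions(precision=4,suppress=True)
g,c,t=[atz('side',p,.05) for p in ((343.6,368.6),(363,366),(393.4,360.6))]
print(g,c,t,np.linalg.norm(t-g),np.degrees(np.arctan2(*(t-g)[1::-1])))
# black grip & pin in t0, darkest pixels centroid
a=cv2.imread('pics/t0.png').astype(int)
m=a[265:320,425:475].max(2); ys,xs=np.where(m<60); uv=(425+xs.mean(),265+ys.mean()); print('top grip px',uv,len(xs),atz('top',uv,.05))
s=cv2.imread('pics/s2.png').astype(int)[350:385,335:372].max(2); ys,xs=np.where(s<45); uv=(335+xs.mean(),350+ys.mean()); print('side grip',uv,len(xs),atz('side',uv,.05))
b=a[265:320,425:475]; mm=(b.min(2)>130); ys,xs=np.where(mm); print(len(xs)); uv2=(425+xs.mean(),265+ys.mean());p=atz('top',uv2,.052);print('steel',p)
tt=r.sense()['tcp_pos'];
# clamp pose fit
mo=np.array([.6042,-.0818]);mo=np.mean([[.6061,-.0805],[.6025,-.0833],[.6018,-.0837],[.6071,-.0802]],0)
hi=np.mean([[.5618,.1402],[.566,.1402],[.5647,.1368],[.5626,.1383]],0);pp=np.array([.6115,-.0243])
L=np.array([[-.022,-.11],[0,.11],[0,-.06]]);W=np.array([mo,hi,pp])
from scipy.optimize import least_squares
f=lambda q:((L@np.array([[np.cos(q[2]),np.sin(q[2])],[-np.sin(q[2]),np.cos(q[2])]])+q[:2])-W).ravel()
s=least_squares(f,[.59,.03,.28]);print(s.x,np.degrees(s.x[2]),s.fun.reshape(3,2)*1e3,mo,'fit mouth',mo+s.fun[:2])
E
```

```text
[ 0.3926 -0.3523  0.05  ] [ 0.4267 -0.3698  0.05  ] [ 0.4829 -0.3953  0.05  ] 0.10004717502051423 -25.428985920168206
top grip px (np.float64(440.6), np.float64(302.82)) 50 [ 0.4061 -0.3563  0.05  ]
side grip (np.float64(351.02836879432624), np.float64(367.0567375886525)) 141 [ 0.4064 -0.358   0.05  ]
130
steel [ 0.4485 -0.3752  0.052 ]
[0.5947 0.0321 0.283 ] 16.213099260224386 [[-0.1127  2.2926]
 [ 0.186  -1.1142]
 [-0.0732 -1.1783]] [ 0.6044 -0.0819] fit mouth [ 0.6043 -0.0796]
```

carry_out(steps=[[[8.1, 5.6, 5], -0.6], [[8.1, 5.6, 10], -0.6], [[8.1, 5.6, 13], -0.6], [[8.1, 5.6, 13], -0.6], [[8.1, 5.6, 16], -0.6], [[8.1, 5.6, 19], -0.6], [[8.1, 5.6, 21.2], -0.6], [[8.1, 5.6, 21.2], -0.6]])

```text
time_s: 7.1
tcp_pos: [0.4062, -0.3564, 0.0282]
ee_rot: [[0.903, -0.43, -0.007], [-0.43, -0.903, 0.003], [-0.007, 0.0, -1.0]]
wrist_force: [-0.5, -0.1, 0.0]
gripper_width: 0.601
```

```bash
python3 - <<'E'
from h import *
a=save('side','s3.png');print(r.sense()['tcp_pos'])
cv2.imwrite('pics/c3.png',cv2.resize(a[310:410,300:420],None,fx=5,fy=5,interpolation=2)[:,:,::-1])
E
```

```text
[ 0.40770652 -0.35718557  0.03019634]
```

View pics/c3.png

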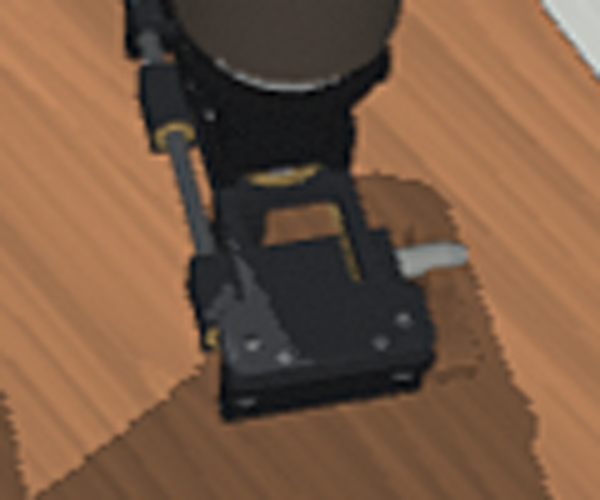

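The gripper straddles the grip. The gripper body hides the grip, and the pin tip still shows at crop (465,253), so the pin has not moved. Next I'll close and lift.

carry_out(steps=[[[0, 0, 0], 0], [[0, 0, 0], 0], [[0, 0, 0], 0], [[0, 0, 0], 0], [[0, 0, 0], 0], [[0, 0, 0], 0], [[0, 0, 0], 0], [[0, 0, 0], 0]], gripper=-1)

```text
time_s: 7.95
tcp_pos: [0.4079, -0.3573, 0.0304]
ee_rot: [[0.903, -0.429, -0.003], [-0.429, -0.903, 0.001], [-0.003, 0.001, -1.0]]
wrist_force: [-0.8, 1.2, 1.5]
gripper_width: 0.197
```

carry_out(steps=[[[0, 0, -2], 0], [[0, 0, -5], 0], [[0, 0, -9], 0], [[0, 0, -13], 0], [[-3.8, -24.8, -13], -41.6], [[-3.8, -24.8, -13], -41.6], [[-3.8, -24.8, -13], -41.6], [[-3.8, -24.8, -13], -41.6], [[-3.8, -24.8, -13], -41.6], [[-3.8, -24.8, -13], -41.6], [[-3.8, -24.8, -13], -41.6], [[-3.8, -24.8, -13], -41.6], [[-3.8, -24.8, -9], -41.6], [[-3.8, -24.8, -5.5], -41.6], [[-3.8, -24.8, -5.5], -41.6], [[-3.8, -24.8, -5.5], -41.6], [[-3.8, -24.8, -5.5], -41.6]])

```text
time_s: 9.65
tcp_pos: [0.4815, -0.1177, 0.0871]
ee_rot: [[0.961, 0.278, 0.001], [0.278, -0.961, 0.0], [0.001, -0.0, -1.0]]
wrist_force: [0.1, -0.6, -0.0]
gripper_width: 0.192
```

```bash
python3 - <<'E'
from h import *
np.set_printoptions(precision=4,suppress=True)
s=r.sense();print(s['tcp_pos'],s['ee_rot'],s['gripper_width'])
a=save('side','s4.png');b=save('top','t4.png')
x=s['ee_rot'][:,0];g=s['tcp_pos']+np.array([0,0,.0196])
for c in('side','top'):
    print(c,'exp tip',proj(c,g+.084*x),'org',proj(c,g+.022*x),'fit mouth',proj(c,[.6043,-.0805,.105]))
    for t in('pin_tip','pin','fork_mouth'):
        for d in r.place_of(c,t)[:2]:print(t,d,proj(c,d['centre']))
z=lambda m,s:cv2.resize(m,s,interpolation=2)
cv2.imwrite('pics/c4.png',np.hstack([z(a[190:270,290:370],(400,400)),z(b[180:260,300:380],(400,400))])[:,:,::-1])
E
```

```text
[ 0.4815 -0.1177  0.0871] [[ 0.9606  0.2779  0.0007]
 [ 0.2779 -0.9606  0.0004]
 [ 0.0007 -0.0002 -1.    ]] 0.1916510109998706
side exp tip [332.3685 237.4616] org [315.5278 252.9623] fit mouth [343.2422 227.1588]
pin_tip {'centre': [0.506, -0.4778, 0.0024], 'confidence': 0.71} [428.1146 397.5758]
pin {'centre': [0.4426, -0.5299, 0.019], 'confidence': 0.93} [424.2944 430.5924]
pin {'centre': [0.4968, -0.1105, 0.1089], 'confidence': 0.47} [313.062  253.0764]
fork_mouth {'centre': [0.604, -0.085, 0.1032], 'confidence': 0.71} [344.335  228.8792]
top exp tip [341.4217 229.0649] org [346.7188 253.2115] fit mouth [337.0333 212.4348]
pin_tip {'centre': [0.5069, -0.4738, 0.0061], 'confidence': 0.72} [482.891  269.5922]
pin {'centre': [0.4394, -0.5279, 0.0152], 'confidence': 0.84} [504.6306 296.4518]
fork_mouth {'centre': [0.6054, -0.0829, 0.1067], 'confidence': 0.84} [338.0446 211.8988]
```

View pics/c4.png

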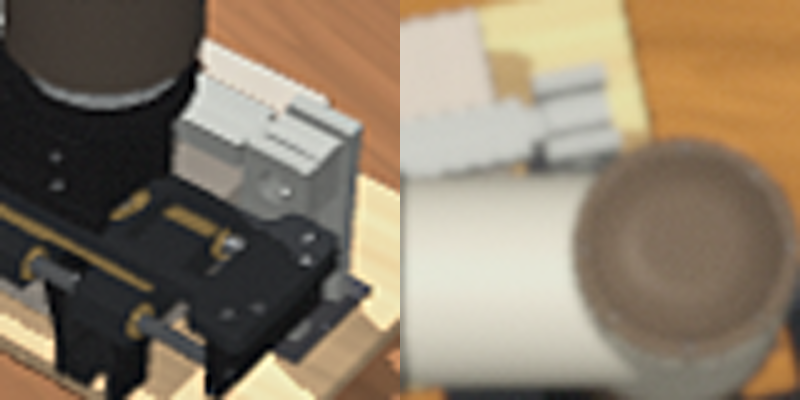

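In the side view (left) the hole shows at crop (275,185), which is (345,227). Only a sliver of the pin tip shows, near (337,238.6). The finger hides the rest, and the top view is blocked. I'll back off and turn the pin broadside to the side camera to measure how it sits in the grip.

carry_out(steps=[[[-5, 0, -3], 0], [[-8, 5, -8], 8], [[-8, 5, -8], 16], [[-8, 5, -8], 25], [[-8, 5, -8], 33], [[-8, 5, -8], 41], [[-8, 5, -8], 49], [[-8, 5, -8], 53], [[-8, 5, -8], 53], [[-8, 5, -8], 53]])

```text
time_s: 11.05
tcp_pos: [0.4175, -0.1872, 0.1659]
ee_rot: [[0.802, -0.598, -0.002], [-0.598, -0.802, 0.001], [-0.002, 0.001, -1.0]]
wrist_force: [-0.5, -0.5, -0.7]
gripper_width: 0.197
```

```bash
python3 - <<'E'
from h import *
np.set_printoptions(precision=4,suppress=True)
s=r.sense();print(s['tcp_pos'],s['ee_rot'],s['gripper_width'])
a=save('side','s5.png');b=save('top','t5.png')
x=s['ee_rot'][:,0];g=s['tcp_pos']+np.array([0,0,.0196])
c='side'
for k in (.022,.084):print('side',k,proj('side',g+k*x))
for t in('pin_tip','pin'):
    for d in r.place_of(c,t)[:3]:print(t,d,proj(c,d['centre']))
u,v=proj('side',g+.07*x).astype(int);print(u,v)
cv2.imwrite('pics/c5.png',cv2.resize(a[v-30:v+30,u-40:u+40],(800,600),interpolation=2)[:,:,::-1])
E
```

```text
[ 0.4175 -0.1872  0.1659] [[ 0.8017 -0.5978 -0.002 ]
 [-0.5978 -0.8017  0.0008]
 [-0.0021  0.0006 -1.    ]] 0.19679525201712314
side 0.022 [315.2699 264.7899]
side 0.084 [347.0024 265.1423]
pin_tip {'centre': [0.5068, -0.4791, 0.0038], 'confidence': 0.7} [428.9788 397.4447]
pin_tip {'centre': [0.4859, -0.2379, 0.179], 'confidence': 0.49} [347.4233 267.2922]
pin {'centre': [0.442, -0.5297, 0.0165], 'confidence': 0.96} [423.7997 431.3767]
pin {'centre': [0.4297, -0.1979, 0.1895], 'confidence': 0.49} [312.2933 263.7897]
339 265
```

View pics/c5.png

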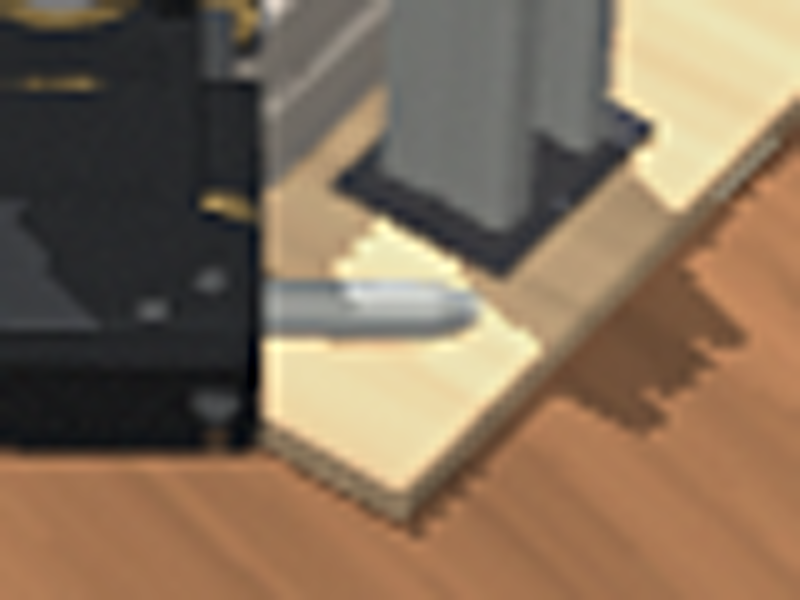

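The pin lies as expected in the grip. The tip is at crop (477,311), which is (346.5,265.8), against an expected (347.0,265.1), and the shank is level. Now I'll line up and approach.

carry_out(steps=[[[1.9, -10.5, 0], -52.9], [[1.9, -10.5, 0], -52.9], [[1.9, -10.5, 0], -52.9], [[1.9, -10.5, 0], -52.9], [[1.9, -10.5, 0], -52.9], [[1.9, -10.5, 0], -52.9], [[1.9, -10.5, 0], -52.9], [[1.9, -10.5, 3], -52.9], [[1.9, -10.5, 6], -52.9], [[1.9, -10.5, 8.05], -52.9], [[1.9, -10.5, 8.05], -52.9], [[1.9, -10.5, 8.05], -52.9], [[1.9, -10.5, 8.05], -52.9]])

```text
time_s: 12.55
tcp_pos: [0.4967, -0.1145, 0.0867]
ee_rot: [[0.961, 0.277, 0.001], [0.277, -0.961, 0.001], [0.001, -0.0, -1.0]]
wrist_force: [0.4, 0.5, 0.2]
gripper_width: 0.198
```

carry_out(steps=[[[0, -0.08, 0.13], 0], [[1, -0.08, 0.13], 0], [[2, -0.08, 0.13], 0], [[2.7, -0.08, 0.13], 0], [[3.1, -0.08, 0.13], 0], [[3.5, -0.08, 0.13], 0], [[3.5, -0.08, 0.13], 0], [[3.5, -0.08, 0.13], 0]])

```text
time_s: 13.35
tcp_pos: [0.5299, -0.104, 0.0852]
ee_rot: [[0.961, 0.277, 0.0], [0.277, -0.961, 0.001], [0.001, -0.001, -1.0]]
wrist_force: [0.4, 0.6, -0.7]
gripper_width: 0.193
```

carry_out(steps=[[[0.3, 0, 0], 0], [[0.6, 0, 0], 0], [[0.9, 0, 0], 0], [[1.2, 0, 0], 0], [[1.2, 0, 0], 0], [[1.2, 0, 0], 0]])

```text
time_s: 13.95
tcp_pos: [0.542, -0.1004, 0.0853]
ee_rot: [[0.961, 0.278, 0.001], [0.278, -0.961, 0.001], [0.002, -0.0, -1.0]]
wrist_force: [0.6, 0.5, 0.0]
gripper_width: 0.196
```

carry_out(steps=[[[0.4, 0, 0], 0], [[0.8, 0, 0], 0], [[1.2, 0, 0], 0], [[1.6, 0, 0], 0], [[2.0, 0, 0], 0], [[2.4, 0, 0], 0], [[2.4, 0, 0], 0]])

```text
time_s: 14.65
tcp_pos: [0.5659, -0.0935, 0.0853]
ee_rot: [[0.961, 0.278, 0.003], [0.278, -0.961, 0.001], [0.003, -0.0, -1.0]]
wrist_force: [0.8, 0.1, -0.5]
gripper_width: 0.196
```

carry_out(steps=[[[0.5, 0, 0], 0], [[1.0, 0, 0], 0], [[1.3, 0, 0], 0], [[1.6, 0, 0], 0], [[1.8, 0, 0], 0], [[2.0, 0, 0], 0], [[2.2, 0, 0], 0], [[2.2, 0, 0], 0]])

```text
time_s: 15.45
tcp_pos: [0.5867, -0.0875, 0.0853]
ee_rot: [[0.961, 0.278, 0.001], [0.278, -0.961, 0.001], [0.002, -0.0, -1.0]]
wrist_force: [-1.8, 0.6, -0.7]
gripper_width: 0.198
```

carry_out(steps=[[[0.2, 0, 0], 0], [[0.4, 0, 0], 0], [[0.6, 0, 0], 0], [[0.6, 0, 0], 0]])

```text
time_s: 15.85
tcp_pos: [0.5866, -0.0874, 0.0849]
ee_rot: [[0.961, 0.277, -0.012], [0.277, -0.961, -0.001], [-0.012, -0.002, -1.0]]
wrist_force: [-12.8, -2.8, 7.2]
gripper_width: 0.195
```

The collar is seated, with firm contact and no further travel. Now I'll release and rise.

carry_out(steps=[[[0, 0, 0], 0], [[0, 0, 0], 0], [[0, 0, 0], 0], [[0, 0, 0], 0], [[0, 0, 0], 0], [[0, 0, 0], 0], [[0, 0, -2], 0], [[0, 0, -5], 0], [[0, 0, -10], 0], [[-10, 0, -15], 0], [[-20, 0, -15], 0], [[-20, 0, -15], 0], [[-20, 0, -15], 0], [[-20, 0, -15], 0], [[-20, 0, -15], 0], [[-20, 0, -15], 0]], gripper=0.2)

```text
time_s: 17.45
tcp_pos: [0.3973, -0.1425, 0.2375]
ee_rot: [[0.961, 0.277, -0.011], [0.277, -0.961, -0.001], [-0.011, -0.002, -1.0]]
wrist_force: [1.0, -0.1, 0.2]
gripper_width: 0.601
```

```bash
python3 - <<'E'
from h import *
np.set_printoptions(precision=4,suppress=True)
s=r.sense();print(s['tcp_pos'],s['wrist_force'],s['gripper_width'])
a=save('side','s6.png');b=save('top','t6.png')
for c in('side','top'):
    for t in('pin_tip','pin','fork_mouth','press_point','bowl','bell','spatula'):
        for d in r.place_of(c,t)[:2]:print(c,t,round(d['confidence'],2),np.array(d['centre']),proj(c,d['centre']).round(1))
z=lambda m,s:cv2.resize(m,s,interpolation=2)
cv2.imwrite('pics/c6.png',np.hstack([z(a[180:260,290:370],(400,400)),z(b[170:250,290:370],(400,400))])[:,:,::-1])
E
```

```text
[ 0.3973 -0.1425  0.2375] [ 0.9915 -0.0611  0.1812] 0.6013709715077133
side pin_tip 0.83 [ 0.5055 -0.4779  0.0033] [428.  397.5]
side pin_tip 0.46 [ 0.6368  0.411  -0.0011] [244.5 156.3]
side pin 0.74 [ 0.4435 -0.5324  0.0174] [425.5 431.8]
side pin 0.59 [ 0.6019 -0.08    0.1053] [342.3 227.4]
side fork_mouth 0.84 [ 0.6028 -0.0838  0.104 ] [343.6 228.5]
side press_point 0.81 [ 0.6092 -0.0244  0.1131] [330.  210.5]
side bowl 0.84 [ 0.4827  0.3842 -0.0041] [201.8 181.2]
side bell 0.68 [0.5986 0.0274 0.0018] [312.8 234.8]
side bell 0.62 [ 0.637   0.4097 -0.0018] [244.8 156.7]
side spatula 0.7 [ 0.6425 -0.3757 -0.0001] [440.6 331.6]
top pin_tip 0.69 [ 0.666  -0.0652  0.1026] [332.7 188.7]
top pin_tip 0.65 [ 0.507  -0.475   0.0064] [483.4 269.6]
top pin 0.87 [ 0.4404 -0.5249  0.0186] [503.9 295.8]
top pin 0.56 [ 0.6003 -0.0799  0.0971] [336.6 214.8]
top fork_mouth 0.58 [ 0.6038 -0.0815  0.1035] [337.4 212.8]
top bowl 0.85 [ 0.4851  0.3813 -0.    ] [159.1 253.1]
top bell 0.9 [0.63   0.4149 0.0033] [154.3 199.6]
top spatula 0.64 [ 0.6379 -0.3771  0.0013] [447.  219.1]
```

View pics/c6.png

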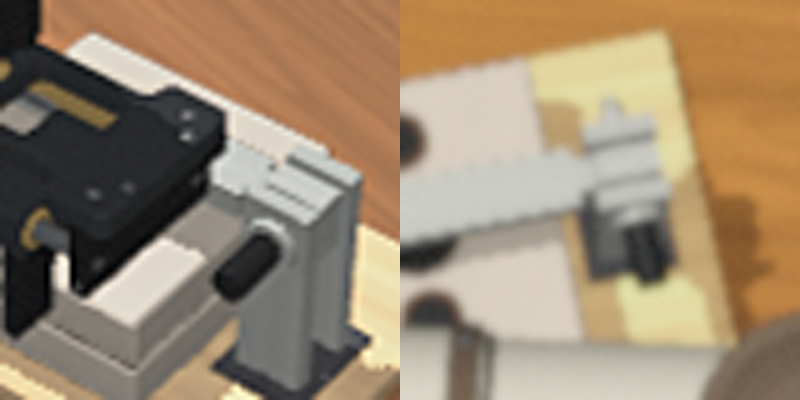

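In the last picture the bar is level. The collar sits flush on the near cheek at crop (270,240), and the tip shows beyond the far cheek in the top view at (610,105). One numeric check of the seating, then I'll hand in.

```bash
python3 - <<'E'
from h import *
np.set_printoptions(precision=4,suppress=True)
a=cv2.imread('pics/s6.png').astype(int)[220:243,330:348].max(2)
ys,xs=np.where(a<60);uv=(330+xs.mean(),220+ys.mean())
p=atz('side',uv,.105);d=np.array([.9605,.2783]);m=np.array([.605,-.0823])
print(len(xs),uv,p,'along(exp -22mm)',(p[:2]-m)@d*1e3)
tt=np.array([.666,-.0652]);print('tip along (62)',(tt-m)@d*1e3)
r.finish_job()
E
```

```text
103 (np.float64(338.88349514563106), np.float64(232.92233009708738)) [ 0.5844 -0.0898  0.105 ] along(exp -22mm) -21.885154119902772
tip along (62) 63.349430000000055
the job is handed in; nothing more can be done
```

The clamp is closed and pinned, and I handed the job in at about 18 s of the 66 s allowed; the station gave no verdict.

- **Bar:** I pushed it down with shut fingers until they stopped at z = 0.113 with about 20 N. In the last pictures it was still level, with the lug in the fork.
- **Pin:** I took the 100 mm pin from the rest, not the larger one on the table. It went through fork and lug almost without resistance, until the collar stopped on the near cheek at about 13 N.
- **Seating check after release:** The middle of the grip measured 21.9 mm before the fork mouth, where 22 is expected. The tip measured 63.3 mm beyond it, where 62 is expected. The collar looked flush on the cheek, and the tip showed past the far cheek. The measurements are good to only a few millimetres, so the tightest evidence for seating is the firm stop.
- **Bystanders:** The networks put the bowl and spatula within a few millimetres of where they started. The bell was within about 3 mm in the side view. The top view placed it about 10 mm away, but the arm never went near it, so that is probably detector error.
- **False detections:** The networks also reported a "bell" on the clamp and a "pin_tip" on the bell. I ignored both as errors.

The gripper was open and clear of everything at the end, at z = 0.24.

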